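# Wind the twist timer past its top mark and set it back to 40 minutes

## Robot

A 6-joint arm with a two-finger parallel gripper is mounted at the origin on the work surface; the furniture and walls round the work are solid. World frame = base frame: x ahead of the robot, y to its left, z up, the work surface at z = 0. Lengths are in m, angles in rad, forces in N, time in s.
With the tool pointing down it reaches from about 0.35 to 0.975 m from the base axis. Payload 4.9 kg.
Tool frame: the origin (TCP) lies on the front face of the gripper's body, between the roots of the fingers; the fingertips stand ctrl.tip_extent ahead of it and the grasp point (between the pads) lies 54 mm ahead of it (ctrl.tip_extent is the distance from the TCP to the fingertips, in m); z points along the fingers, y is the line along which they close (so a half turn about z gives the same grasp; the last joint's range is limited). The gripper opens to 85 mm and grips with 20 to 120 N. Pads are 22 mm wide; open, the fingers measure 114 mm over their backs; the gripper's body (76 mm by 85 mm) begins 54 mm behind the grasp point. The pads swing forward as they close: fully open they stand 13 mm farther back than shut.
Start: joints at [1.186, 0.053, 1.613, -0, 1.476, -0.119], TCP at [0.164, 0.603, 0.304] pointing down, gripper open.
Joint ranges: [-3.01, 3.01], [-1.01, 2.22], [0.06, 2.58], [-1.02, 4.17], [0.09, 2.62], [-3.14, 3.14]. Speed limits (rad/s): [2.57, 2.57, 3.14, 3.14, 3.14, 3.14].

## Interface

Orientations are given as a rotation vector (axis times angle).
In Python, from station import ctrl gives the robot as it stands.
- The arm moves only by the tool apply_moves, never from a script. Its argument "rows" is one flat list of numbers, 6 for each row, row after row: the shift along the tool's x, y, z normalised to -1 to 1, where 1 is 0.6 m, then the turn, a rotation vector about the tool's x, y, z normalised to -1 to 1, where 1 is 90 degrees. A call has 1 to 20 rows; each row is the pose to reach, as a shift and turn from the pose commanded when the call began, along the tool's axes at that moment; what a row does not reach only later rows make up. A row lasts 1/10 s, in which the tool goes at most 50 mm and 8.59 degrees, less where a joint would pass 70% of its speed; a pose out of reach is approached as far as the arm can. A call with a number of a shift or a turn outside -1 to 1 is refused whole. A call with a gripper value outside its range is refused whole. "grip" is the opening, from 0 (shut) to 1 (fully open), set as the call begins (left out, the last holds). The fingers move at their own pace and stop on an object; "grip_force" is the grip in N (left out, the last holds). Time passes only in rows, so rows that repeat a pose let the fingers close. It gives the time, the measured TCP pose, the force, the opening and the grip force at its end, in the units of the state.
- ctrl.get_obs(): the state, without advancing time (a new reading comes with each control period).
- ctrl.get_image(name): name is "scene" or "top"; returns (picture, depth): 480x640x3 uint8, blue, green, red; 480x640 float32, m along the optical axis (not along the pixel's ray), 0 where there is no reading.
- ctrl.camera_model(name): a dict with "mtx" (3x3 intrinsics, pixels), "k1" (the pictures are not rectified: a ray, as slopes to the right and down, at radius r is drawn at 1 + k1 r^2 times it, then the intrinsics apply), "R" (3x3) and "t" (3): a world point X has camera coordinates R X + t. Camera axes: x right, y down, z forward; pixel columns grow to the right and rows downward; lengths in m; the calibration is good to about 2 mm. A picture is of the moment at which its call begins. camera_model takes no time and is no camera call.
- ctrl.finish_job(): hands the job in; it is judged then, once.
The state is a dict: "t": time; "q": joint angles; "dq": joint speeds; "effort": joint torques, N m; "tool_pos": TCP position; "tool_rot": TCP orientation; "contact_force": force on the tool from outside, world axes, zero at the start; "wrist_torque": the same for the moment, N m; "opening": finger opening in m; "grip_force": force on a finger pad.
Only numpy, scipy, OpenCV 4.12 (cv2) and the standard library are available. Lean on these libraries where they do the work, as an engineer would, in place of code of your own. Each camera call takes 0.05 s, during which the arm holds its last target. There are 200 camera calls.

## Task

Set the twist timer that stands on the chopping board to 40 minutes. Wind its knob clockwise past the broad 60-minute mark first, then turn it back down to 40 and let go. The timer only stands loose on the board, so bear down on it while you twist: it must stay standing where it is with its zero mark still facing the front of the board, and nothing around it may be shifted.

Things in the scene. Friction and masses are not known exactly. Their poses are not given: they have to be found in the camera images.
- dial (a joint): Angle of the timer's knob, rad, 0 to 5.585 (stops). Grows clockwise seen from above; 0.0873 rad (5 degrees) is one minute: 0 at the zero mark, 3.491 at 40 min, 5.236 at the 60-minute top mark. Stiff: 0.12 N m friction (plus 0.03 N m s/rad); it stays where it is left, and does not run down.
- grip (a point): Point on the knob's axis, 60.5 mm above the timer's underside, at the height to grip. The knob is a black upright bar with flat sides, 60 mm long, 20 mm wide, its top 12 mm above this point and its foot (on a steel disc 66 mm across) 17.5 mm below it. Local -x points along the bar to its pointer end (white line on top, small pointer at the foot), z up.
- timer: White round timer, 104 mm across, case 36 mm tall, 72.5 mm with its knob, 0.4 kg, loose on the board. Origin under its centre, z up; its zero mark lies at local -x. Black marks every 5 min (25 degrees) run clockwise from it on top of the case, longer ones every 15 min, the last (60) a broad bar. Unpressed, it turns along with its stiff knob; 10 to 15 N from above hold it fast.
- board: Fixed wooden chopping board, 200 (x) by 300 (y) by 18 mm; origin under its centre, its front long edge at local -x.
- pinch_bowl: Bystander: round ramekin, 68 mm across, 35 mm tall, at the left end of the board; origin under its centre.
- jar: Bystander: dark-lidded glass jar, 65 mm across, 86 mm tall, right of the board; origin under its centre.
- tin: Bystander: low round tin, 87 mm across, 40 mm tall, right of the board; origin under its centre.
- mug: Bystander: blue mug with a handle, 120 mm over the handle, 94 mm tall, left of the board; origin under its middle.
- salt: Bystander: small salt shaker, 44 mm across, 90 mm tall, left of the board; origin under its centre.
There are look-alikes about, which are no part of the job. What is shaped like the timer but green or red is not meant.

How it is judged:
By the outcome, as a careful person would: the job done as asked, in the order asked, and still so for the second after the job is handed in, with the robot touching nothing.
It also fails if it takes over 72 s, if anything falls off the work surface, if the arm or the gripper's body presses on something with over 40 N, if the wrist force passes 120 N, or if a joint passes its speed limit or range.

## Working session

There is one attempt and no reset: what is moved stays moved. The work goes in short steps, Python scripts to look and compute and a tool call to move; the robot and the scene stay as the last step left them, time stands still between calls to the robot, and variables do not carry over. Pictures are saved under pics/ and viewed, at most 10 in all, crops included, and the job is handed in when it is done.

Besides the shell and the picture viewer there is one more tool, called after "Request:" as name(argument=value, ...), one argument or row to a line, values as JSON. apply_moves: Moves the arm, as the interface text tells. Its arguments: {"type":"object","properties":{"rows":{"type":"array","items":{"type":"number"}},"grip":{"type":"number"},"grip_force":{"type":"number"}},"required":["rows"]}

```bash
mkdir -p pics
cat > h.py <<'E'
import numpy as np, cv2
from station import ctrl
from scipy.spatial.transform import Rotation as Ro
def ray(name,uv):
    c=ctrl.camera_model(name);K=np.array(c["mtx"]);R=np.array(c["R"]);t=np.array(c["t"])
    uv=np.atleast_2d(np.float64(uv))
    p=cv2.undistortPoints(uv[:,None],K,np.array([c["k1"],0,0,0.]))[:,0]
    return -R.T@t,np.c_[p,np.ones(len(p))]@R
def plane(name,uv,z):
    o,d=ray(name,uv);return o+d*((z-o[2])/d[:,2])[:,None]
def proj(name,X):
    c=ctrl.camera_model(name);R=np.array(c["R"]);t=np.array(c["t"])
    return cv2.projectPoints(np.atleast_2d(np.float64(X)),cv2.Rodrigues(R)[0],t,np.array(c["mtx"]),np.array([c["k1"],0,0,0.]))[0][:,0]
E
python3 - <<'E'
from h import *
for n in("scene","top"):
    im,d=ctrl.get_image(n);cv2.imwrite(f"pics/{n}0.png",im);np.save(f"{n}d.npy",d);c=ctrl.camera_model(n);print(n,-np.array(c["R"]).T@c["t"],c["k1"])
print(ctrl.get_obs(),ctrl.tip_extent)
E
```

```text
scene [-0.13324887 -0.98491753  0.88569286] -0.03375569136568783
top [ 0.32566856 -0.05482121  1.21703789] -0.03794650207267257
{'t': 0.1, 'q': array([ 1.18602710e+00,  5.32865400e-02,  1.61416698e+00, -1.29094426e-05,
        1.47600560e+00, -1.19012391e-01]), 'dq': array([ 0.00086997, -0.00085073, -0.00261902, -0.00065189, -0.0002299 ,
       -0.00146962]), 'effort': array([ 9.20437060e-05, -3.94894624e+01, -3.71366680e+01, -9.41829262e-05,
        3.84327941e-03,  4.70478994e-05]), 'tool_pos': array([0.16399493, 0.60264994, 0.30278236]), 'tool_rot': array([-4.16160410e-01, -3.11344863e+00,  2.84393029e-03]), 'contact_force': array([ 0.73489945,  0.43138633, -0.43915053]), 'wrist_torque': array([ 0.05943569, -0.01536554, -0.01071311]), 'grip_force': 0.0, 'opening': 0.08551140105713874} 0.0726
```

View pics/scene0.png

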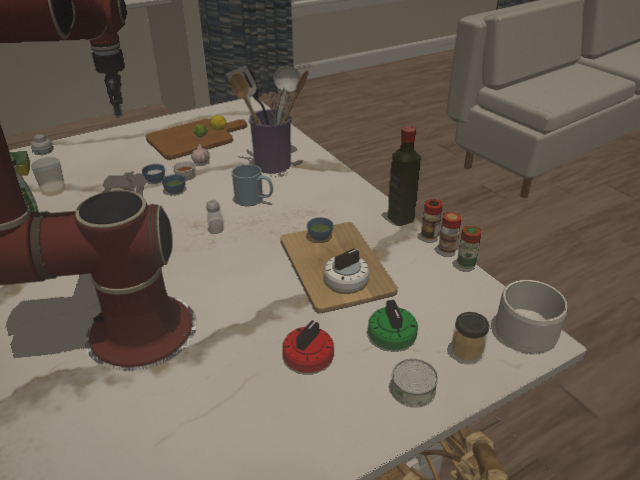

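View pics/top0.png

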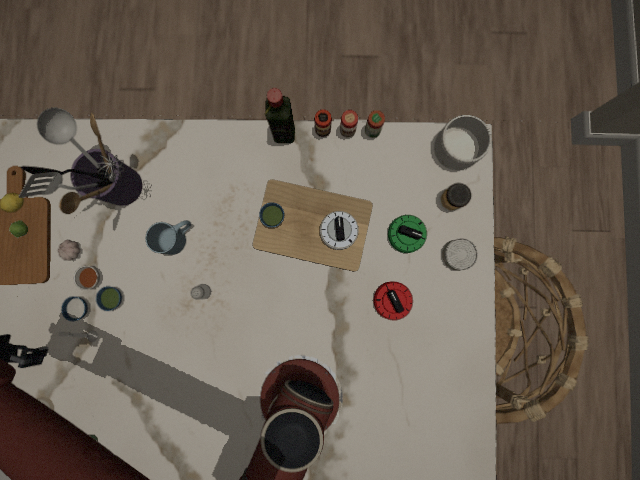

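The timer look-alikes in the top view are white on the board (339,230), green (408,234) and red (393,301). By the description I choose the white one; next I check it in a close crop and measure it.

Run:
```python
from h import *
im=cv2.imread("pics/top0.png");d=np.load("topd.npy")
c=im[200:260,305:375];cv2.imwrite("pics/crop.png",cv2.resize(c,None,fx=9,fy=9,interpolation=cv2.INTER_CUBIC)[:600,:800])
hsv=cv2.cvtColor(im,cv2.COLOR_BGR2HSV)
# board
m=cv2.inRange(hsv,(8,60,60),(25,255,255));m[:170]=0;m[280:]=0;m[:,:240]=0;m[:,385:]=0
ct=max(cv2.findContours(m,0,1)[0],key=cv2.contourArea);r=cv2.minAreaRect(cv2.convexHull(ct));b=plane("top",cv2.boxPoints(r),.018)[:,:2]
print("board",b.mean(0),b, [np.linalg.norm(b[i]-b[i-1]) for i in range(4)])
# timer
w=cv2.inRange(hsv,(0,0,90),(179,55,255));w[:205]=0;w[255:]=0;w[:,:312]=0;w[:,365:]=0
ct=max(cv2.findContours(w,0,1)[0],key=cv2.contourArea);h=cv2.convexHull(ct)[:,0]
P=plane("top",h,.054);print("timer circ",cv2.minEnclosingCircle(np.float32(P[:,:2]*1000)),cv2.fitEllipse(np.float32(P[:,:2]*1000)))
k=cv2.inRange(hsv,(0,0,0),(179,255,55));k[:205]=0;k[255:]=0;k[:,:312]=0;k[:,365:]=0
for ct in cv2.findContours(k,0,1)[0]:
    if cv2.contourArea(ct)>30:
        r=cv2.minAreaRect(ct);q=plane("top",cv2.boxPoints(r),.0905)[:,:2];print("knob",r,q.mean(0),q,[np.linalg.norm(q[i]-q[i-1]) for i in range(4)])
print(np.round(d[215:246:3,325:356:3],3))
```

```text
board [ 0.48730255 -0.03097122] [[ 0.40568972  0.14361039]
 [ 0.64216137  0.08897115]
 [ 0.56723667 -0.20783651]
 [ 0.33412246 -0.14862991]] [np.float64(0.30087583440660653), np.float64(0.24270205248515492), np.float64(0.30611843586873144), np.float64(0.24051539371561448)]
timer circ ((453.5574645996094, -98.74368286132812), 51.71409225463867) ((453.9985656738281, -98.10247039794922), (100.82666015625, 102.64434051513672), 98.92845916748047)
knob ((339.1393737792969, 228.03280639648438), (24.17304229736328, 8.0576810836792), 84.80557250976562) [ 0.45431223 -0.09750872] [[ 0.48433937 -0.08390066]
 [ 0.48660068 -0.10459508]
 [ 0.42427912 -0.11106482]
 [ 0.42202973 -0.09047431]] [np.float64(0.06265543501590162), np.float64(0.020817602399663602), np.float64(0.06265647473221116), np.float64(0.020713011141109478)]
[[1.212 1.179 1.175 1.176 1.174 1.173 1.173 1.175 1.169 1.213 1.207]
 [1.178 1.174 1.174 1.17  1.138 1.134 1.17  1.174 1.174 1.176 1.206]
 [1.173 1.171 1.166 1.167 1.137 1.141 1.168 1.164 1.175 1.173 1.177]
 [1.172 1.166 1.166 1.169 1.136 1.136 1.162 1.16  1.165 1.17  1.166]
 [1.171 1.166 1.165 1.16  1.133 1.135 1.136 1.163 1.162 1.175 1.174]
 [1.173 1.165 1.164 1.164 1.137 1.134 1.135 1.164 1.162 1.171 1.172]
 [1.17  1.164 1.164 1.163 1.131 1.132 1.134 1.16  1.163 1.17  1.17 ]
 [1.167 1.168 1.164 1.163 1.134 1.131 1.136 1.163 1.163 1.169 1.169]
 [1.169 1.17  1.168 1.161 1.14  1.132 1.138 1.164 1.17  1.167 1.171]
 [1.173 1.17  1.167 1.167 1.168 1.168 1.165 1.171 1.162 1.169 1.205]
 [1.206 1.177 1.165 1.165 1.166 1.167 1.166 1.166 1.172 1.204 1.206]]
```

View pics/crop.png

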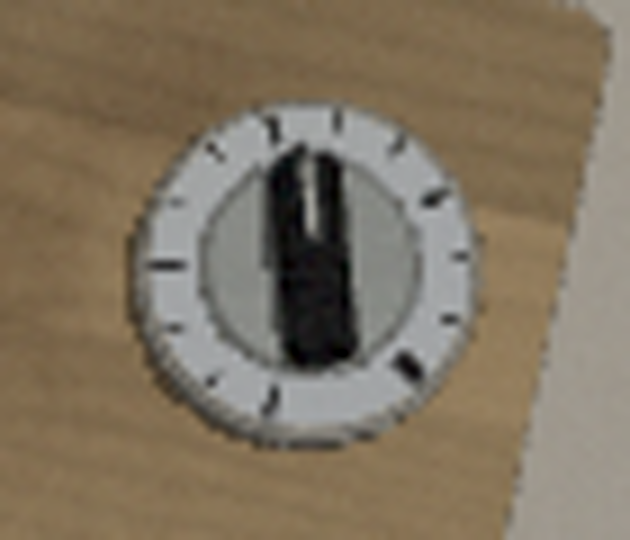

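The crop shows the white timer. Zero mark is at crop (270,402), the broad 60 bar at (408,366), and the pointer end with the white line is up at (310,150), between 30 and 35 min. Next I measure the angles and cross-check with the scene camera.

```bash
cat > meas.py <<'E'
from h import *
# refine marks: centroids of dark pixels on the dial ring, in top view
def marks(im,c,z=.054):
    s=8;S=.13  # rectify plane z around c: world patch, 0.25 mm/px
    g=np.arange(-.06,.06,.00025);X,Y=np.meshgrid(g,g,indexing="ij")
    uv=proj("top",np.c_[(X+c[0]).ravel(),(Y+c[1]).ravel(),np.full(X.size,z)]).reshape(*X.shape,2).astype(np.float32)
    G=cv2.remap(cv2.cvtColor(im,cv2.COLOR_BGR2GRAY),uv[...,0],uv[...,1],cv2.INTER_CUBIC).astype(float)
    r=np.hypot(X,Y);a=np.degrees(np.arctan2(Y,X));sel=(r>.037)&(r<.048)
    pr=[np.mean(G[sel&(np.abs((a-k+180)%360-180)<1.5)]) for k in range(-180,180)]
    return np.array(pr)
def analyse(im,c):
    pr=marks(im,c);w=cv2.GaussianBlur(np.tile(pr,3)[None].astype(np.float32),(41,1),0)[0] ;bg=np.tile(pr,3)
    dark=np.clip(np.median(pr)-pr,0,None);f=np.exp(1j*np.radians(0))
    best=max(np.arange(-180,180,.25),key=lambda z:sum(np.interp((z-25*k+180)%360-180,np.arange(-180,180),dark,period=360) for k in range(13)))
    return best,dark
E
python3 - <<'E'
from meas import *
im=cv2.imread("pics/top0.png");hsv=cv2.cvtColor(im,cv2.COLOR_BGR2HSV)
c=np.array([.4540,-.0981])
z,dark=analyse(im,c);print("zero mark angle",z,[int(dark[int((z-25*k+180)%360)]) for k in range(14)])
# scene camera
s=cv2.imread("pics/scene0.png");hs=cv2.cvtColor(s,cv2.COLOR_BGR2HSV)
for zz in(.054,):
    u=proj("scene",[[*c,.054],[*c,.0905]]);print("pred scene",u)
w=cv2.inRange(hs,(0,0,100),(179,60,255));x,y=u[0].astype(int)
M=np.zeros_like(w);M[y-30:y+30,x-32:x+32]=255;w&=M
ct=max(cv2.findContours(w,0,1)[0],key=cv2.contourArea);h=cv2.convexHull(ct)[:,0];P=plane("scene",h,.054)[:,:2]*1000
# far half of the rim only (top edge)
o=ray("scene",[[0,0]])[0][:2]*1000;v=c*1000-o;v/=np.linalg.norm(v)
far=((P-c*1000)@v)>0
from scipy.optimize import least_squares
Q=P[far];print("scene far-rim centre",least_squares(lambda p:np.hypot(*(Q-p).T)-52,c*1000).x,len(Q))
# knob top in scene: dark mask
k=cv2.inRange(hs,(0,0,0),(179,255,60))&M
ct=max(cv2.findContours(k,0,1)[0],key=cv2.contourArea);print(cv2.boundingRect(ct),cv2.contourArea(ct))
# top: subpixel timer rim by radial profile on plane .054
t,d=None,None
G=cv2.cvtColor(im,cv2.COLOR_BGR2HSV)[...,1].astype(np.float32)
E=[]
for a in np.radians(np.arange(0,360,4)):
    r=np.arange(.044,.060,.0003);p=np.c_[c[0]+r*np.cos(a),c[1]+r*np.sin(a),np.full(len(r),.054)]
    uv=proj("top",p).astype(np.float32);v=cv2.remap(G,uv[:,0],uv[:,1],cv2.INTER_LINEAR)[:,0]
    i=np.argmax(np.gradient(cv2.GaussianBlur(v[:,None],(1,9),0)[:,0]));E.append(p[i,:2]*1000)
E=np.array(E);r=least_squares(lambda p:np.hypot(*(E-p[:2]).T)-p[2],[*c*1000,52],loss="soft_l1");print("top rim",r.x)
# board edges
B=cv2.inRange(hsv,(8,60,60),(25,255,255))
B[:170]=0;B[280:]=0;B[:,:240]=0;B[:,385:]=0
ct=max(cv2.findContours(B,0,1)[0],key=cv2.contourArea);ap=cv2.approxPolyDP(cv2.convexHull(ct),6,True)[:,0];print(ap.tolist(),np.round(plane("top",ap,.018),4).tolist())
q=ctrl.get_obs();R=Ro.from_rotvec(q["tool_rot"]).as_matrix();print(R.round(3))
E
```

```text
zero mark angle 165.0 [74, 37, 30, 70, 12, 28, 78, 38, 34, 63, 19, 18, 99, 0]
pred scene [[344.89701232 266.50893726]
 [345.23121231 253.72367784]]
scene far-rim centre [ 451.93412043 -106.12094224] 8
(335, 251, 24, 19) 268.0
top rim [453.67053905 -97.79655224  51.61776954]
[[269, 180], [318, 175], [371, 203], [356, 270], [253, 246]] [[0.5934, 0.0963, 0.018], [0.6096, -0.0395, 0.018], [0.5335, -0.1871, 0.018], [0.3485, -0.1477, 0.018], [0.4089, 0.1349, 0.018]]
[[-0.965  0.263 -0.001]
 [ 0.263  0.965 -0.002]
 [ 0.    -0.002 -1.   ]]
```

Request:
apply_moves(
  rows=[-0.015,-0.02,0,0,0,-0.005,-0.046,-0.06,0,0,0,-0.014,-0.093,-0.12,0,0,0,-0.028,-0.139,-0.18,0,0,0,-0.042,-0.186,-0.24,0,0,0,-0.057,-0.232,-0.3,0,0,0,-0.071,-0.278,-0.36,0,0,0,-0.085,-0.325,-0.42,0,0,0,-0.099,-0.371,-0.48,0,0,0,-0.113,-0.417,-0.54,0,0,0,-0.127,-0.464,-0.6,0,0,0,-0.142,-0.51,-0.66,0,0,0,-0.156,-0.557,-0.72,0,0,0,-0.17,-0.603,-0.78,0,0,0,-0.184,-0.649,-0.84,0,0,0,-0.198,-0.696,-0.9,0,0,0,-0.212,-0.734,-0.95,0,0,0,-0.224,-0.758,-0.98,0,0,0,-0.231,-0.773,-0.999,0,0,0,-0.236,-0.773,-0.999,0,0,0,-0.236],
  grip=0.6,
)

```text
t: 2.1
tool_pos: [0.4537, -0.0988, 0.3034]
tool_rot: [0.16, -3.136, -0.0]
contact_force: [-0.8, 0.6, 0.5]
opening: 0.0513
grip_force: 0.0
```

Run:
```python
from h import *
q=ctrl.get_obs();R=Ro.from_rotvec(q["tool_rot"]).as_matrix();p=q["tool_pos"];print(q["t"],q["q"].round(3),p,R.round(4).tolist(),q["contact_force"],q["opening"])
ims=[]
for n in("scene","top"):
    im,d=ctrl.get_image(n);cv2.imwrite(f"pics/{n}1.png",im);np.save(f"{n}d.npy",d)
    u=proj(n,[p,p+R@[0,0,.0726],[.454,-.098,.0905],[.454,-.098,.054]]);print(n,u.round(1).tolist())
    x,y=u[2].astype(int);x0,y0=x-50,y-(65 if n=="scene" else 45);ims.append(cv2.resize(im[y0:y0+100,x0:x0+100],(400,400),interpolation=cv2.INTER_CUBIC));print(x0,y0)
cv2.imwrite("pics/both1.png",np.hstack(ims))
```

```text
2.1 [-0.375 -0.347  1.972 -0.     1.518 -2.048] [ 0.45373663 -0.09876848  0.30337756] [[-0.9948, -0.1019, -0.0012], [-0.1019, 0.9948, 0.0], [0.0012, 0.0001, -1.0]] [-0.78514215  0.5768024   0.47073779] 0.05130579879895798
scene [[347.5, 170.3], [346.6, 200.7], [345.2, 253.7], [344.9, 266.5]]
295 188
top [[343.8, 216.8], [342.1, 221.3], [339.3, 228.1], [338.8, 229.7]]
289 183
```

View pics/both1.png

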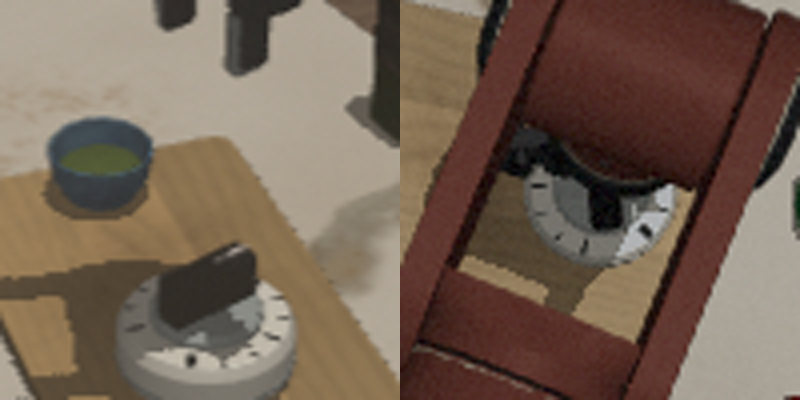

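The left half (scene) shows the fingers above the timer, tips near scene (339,195) and (354,206). The knob is below at about (347,256), a little off my prediction (345,254). I take a closer look and cast the knob's corners onto its known top height.

Run:
```python
from h import *
im=cv2.imread("pics/scene0.png");c=im[240:300,315:380]
cv2.imwrite("pics/sk.png",cv2.resize(cv2.convertScaleAbs(c,alpha=1.6,beta=20),None,fx=10,fy=10,interpolation=cv2.INTER_CUBIC))
for n in("scene",):
    R=np.array(ctrl.camera_model(n)["R"]);print(R.round(3))
    c0=proj(n,[.454,-.098,.0905]);
    for e in np.eye(3)*.01: print((proj(n,np.array([.454,-.098,.0905])+e)-c0).round(2))
```

```text
[[ 0.856 -0.518  0.003]
 [-0.302 -0.503 -0.81 ]
 [ 0.42   0.692 -0.587]]
[[ 3.73 -1.37]]
[[-2.38 -2.27]]
[[ 0.09 -3.58]]
```

View pics/sk.png

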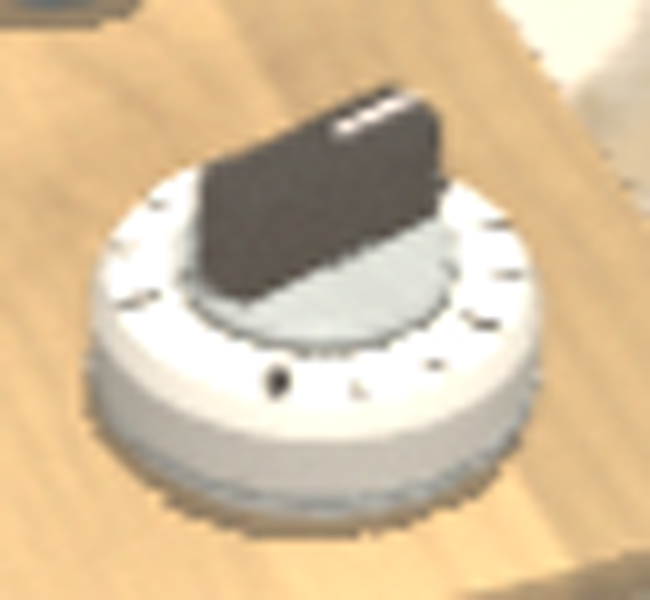

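The scene view shows the case top spanning crop x 95–540 and centred near (317,295), i.e. scene (346.7,269.5). Against the top view that suggests a calibration or height offset, so I check both cameras' depth.

```bash
python3 - <<'E'
from h import *
def pts(n,d,uv):
    o,dr=ray(n,uv);c=ctrl.camera_model(n);v=np.array([d[int(v),int(u)] for u,v in uv]);return o+dr*v[:,None]
for n in("scene","top"):
    im,d=ctrl.get_image(n);cv2.imwrite(f"pics/{n}2.png",im)
    def reg(X,r):
        u=proj(n,X)[0].astype(int);g=[(a,b) for a in range(u[0]-r,u[0]+r+1) for b in range(u[1]-r,u[1]+r+1) if d[b,a]>0];return np.median(pts(n,d,g),0).round(4)
    for nm,X in dict(board_front=[.38,-.03,.018],board_r=[.39,-.13,.018],table1=[.33,.05,0],table2=[.5,-.35,0],table3=[.42,.2,0],table4=[.65,-.3,0]).items(): print(n,nm,reg(X,3))
E
python3 - <<'E'
from h import *
# same objects' rims in both untouched views: green & red timers, triangulated colour centroids
for nm,ranges in dict(red=[((0,150,60),(8,255,255)),((172,150,60),(179,255,255))],green=[((45,120,40),(85,255,255))]).items():
    L=[]
    for n in("scene","top"):
        im=cv2.imread(f"pics/{n}0.png");hs=cv2.cvtColor(im,cv2.COLOR_BGR2HSV);m=sum(cv2.inRange(hs,*map(np.array,r)) for r in ranges)
        m[:200]=0
        if n=="top": m[330:]=0;m[:,:360]=0
        else: m[:,:270]=0
        ct=max(cv2.findContours(m,0,1)[0],key=cv2.contourArea);h=cv2.convexHull(ct)[:,0];print(nm,n,cv2.boundingRect(h),cv2.fitEllipse(h)[0])
        if n=="top":
            c=np.array(cv2.fitEllipse(np.float32(plane(n,h,.036)[:,:2]*1000))[0])/1000;print(c,"-> scene left/right predicted",[proj("scene",[c[0]+.052*np.cos(a),c[1]+.052*np.sin(a),.036])[0].round(1).tolist() for a in (-np.arctan2(.518,.856),np.pi-np.arctan2(.518,.856), np.pi/2-np.arctan2(.518,.856))])
E
```

```text
scene board_front [ 0.3811 -0.0277  0.0165]
scene board_r [ 0.3922 -0.1262  0.0167]
scene table1 [ 3.309e-01  5.460e-02 -2.000e-04]
scene table2 [ 5.028e-01 -3.472e-01 -3.000e-04]
scene table3 [ 0.4199  0.2023 -0.    ]
scene table4 [ 6.503e-01 -2.987e-01 -6.000e-04]
top board_front [ 0.3566 -0.0382  0.5545]
top board_r [ 0.3918 -0.1281  0.0157]
top table1 [0.329  0.009  0.5236]
top table2 [ 0.5026 -0.3493 -0.0019]
top table3 [ 0.4202  0.2028 -0.0019]
top table4 [ 0.6504 -0.2989 -0.0012]
red scene (283, 327, 50, 40) (308.0469055175781, 346.4344787597656)
red top (374, 282, 38, 38) (392.6173095703125, 300.1748046875)
[ 0.26985013 -0.24479109] -> scene left/right predicted [[332.6, 341.6], [280.7, 341.4], [307.4, 323.5]]
green scene (370, 308, 47, 34) (393.0895080566406, 323.5909423828125)
green top (388, 216, 38, 37) (406.71429443359375, 233.46868896484375)
[ 0.44912595 -0.28207956] -> scene left/right predicted [[415.1, 320.7], [365.3, 320.6], [388.2, 304.0]]
```

Run:
```python
from h import *
u=np.array([.9945,.1045]);n=np.array([.1045,-.9945])
P=plane("scene",[[339.05,270.05],[358.55,260.75]],.061)[:,:2];print(P,np.linalg.norm(P[1]-P[0]),P.mean(0)-.01*n)
c=np.array([.454,-.098])
for z in(.061,.0905):
  for s in(1,-1):
    for t in(1,-1): print(z,s,t,((proj("scene",[*(c+.03*s*u+.01*t*n),z])-[315,240]+.5)*10-.5).round())
T=np.array([.0,0]);
# white-line & knob centre from top
print(plane("scene",[[315+37.5,240+11.3]],.0905))
```

```text
[[ 0.43082553 -0.10967658]
 [ 0.48749474 -0.10363698]] 0.056990143933958175 [ 0.45811514 -0.09671178]
0.061 1 1 [[433. 218.]]
0.061 1 -1 [[378. 176.]]
0.061 -1 1 [[227. 316.]]
0.061 -1 -1 [[173. 272.]]
0.0905 1 1 [[438. 115.]]
0.0905 1 -1 [[382.  73.]]
0.0905 -1 1 [[229. 212.]]
0.0905 -1 -1 [[174. 168.]]
[[ 0.47303587 -0.09885504  0.0905    ]]
```

Request:
apply_moves(
  rows=[-0.002,0.002,0.03,0,0,0,-0.002,0.002,0.08,0,0,0,-0.002,0.002,0.13,0,0,0,-0.002,0.002,0.17,0,0,0,-0.002,0.002,0.189,0,0,0,-0.002,0.002,0.189,0,0,0],
)

```text
t: 2.9
tool_pos: [0.4542, -0.0948, 0.1888]
tool_rot: [0.166, -3.134, -0.002]
contact_force: [0.0, -0.1, 0.1]
opening: 0.0514
grip_force: 0.0
```

Run:
```python
from h import *
q=ctrl.get_obs();R=Ro.from_rotvec(q["tool_rot"]).as_matrix();p=q["tool_pos"];print(q["t"],p,R.round(4).tolist(),q["contact_force"],q["opening"])
im,d=ctrl.get_image("scene");cv2.imwrite("pics/scene3.png",im);np.save("scened3.npy",d)
c=im[215:280,310:390];cv2.imwrite("pics/s3.png",cv2.resize(cv2.convertScaleAbs(c,alpha=2.2,beta=30),None,fx=9,fy=9,interpolation=cv2.INTER_CUBIC))
print(((proj("scene",[p+R@[sx,sy,.0726] for sy in(.0256,-.0256) for sx in(.011,-.011)])-[310,215]+.5)*9-.5).round())
```

```text
2.9 [ 0.45417624 -0.09483416  0.18881898] [[-0.9944, -0.1057, -0.0033], [-0.1057, 0.9944, 0.0013], [0.0031, 0.0016, -1.0]] [ 0.03984694 -0.08673734  0.07423923] 0.05139319605307206
[[217. 230.]
 [286. 199.]
 [346. 328.]
 [416. 296.]]
```

View pics/s3.png

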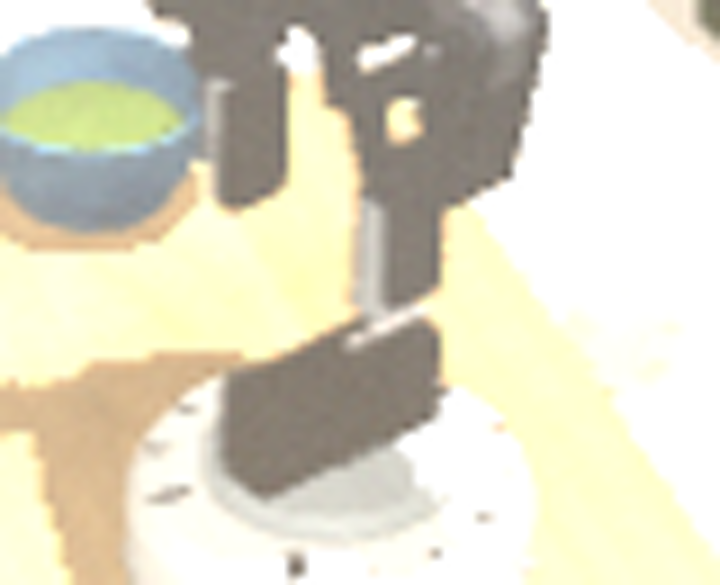

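The fingers straddle the knob. The left finger's tip, at crop (222..285,210..185), agrees with the kinematics to within about 0.5 px, so the scene bias is small. I use the knob axis at about (0.4555,-0.0975), descend, then close partway to check the centring.

Request:
apply_moves(
  rows=[-0.002,-0.005,0.01,0,0,0,-0.002,-0.005,0.03,0,0,0,-0.002,-0.005,0.05,0,0,0,-0.002,-0.005,0.07,0,0,0,-0.002,-0.005,0.085,0,0,0,-0.002,-0.005,0.09,0,0,0,-0.002,-0.005,0.09,0,0,0],
)

```text
t: 3.65
tool_pos: [0.4564, -0.0986, 0.1356]
tool_rot: [0.165, -3.136, -0.001]
contact_force: [-1.1, 0.2, -0.6]
opening: 0.0512
grip_force: 0.0
```

Request:
apply_moves(
  rows=[0,0,0,0,0,0,0,0,0,0,0,0,0,0,0,0,0,0,0,0,0,0,0,0,0,0,0,0,0,0],
  grip=0.32,
  grip_force=20,
)

```text
t: 4.15
tool_pos: [0.4569, -0.0987, 0.1368]
tool_rot: [-0.165, 3.137, -0.0]
contact_force: [0.1, 0.2, 0.2]
opening: 0.0274
grip_force: 0.0
```

Run:
```python
from h import *
q=ctrl.get_obs();R=Ro.from_rotvec(q["tool_rot"]).as_matrix();p=q["tool_pos"];print(q["t"],p,R.round(4).tolist(),q["contact_force"],q["wrist_torque"],q["opening"],q["q"])
im,d=ctrl.get_image("scene");cv2.imwrite("pics/scene4.png",im)
c=im[225:290,310:390];cv2.imwrite("pics/s4.png",cv2.resize(cv2.convertScaleAbs(c,alpha=2.6,beta=20),None,fx=9,fy=9,interpolation=cv2.INTER_CUBIC))
```

```text
4.15 [ 0.45691549 -0.09872703  0.1367523 ] [[-0.9945, -0.1047, 0.0005], [-0.1047, 0.9945, -0.0002], [-0.0004, -0.0002, -1.0]] [0.08041616 0.23171773 0.24100059] [-0.04546591  0.00050601  0.0401261 ] 0.02739501231382404 [-3.72203915e-01 -1.63705710e-01  2.11440637e+00 -4.48178845e-06
  1.19040505e+00 -2.04790148e+00]
```

View pics/s4.png

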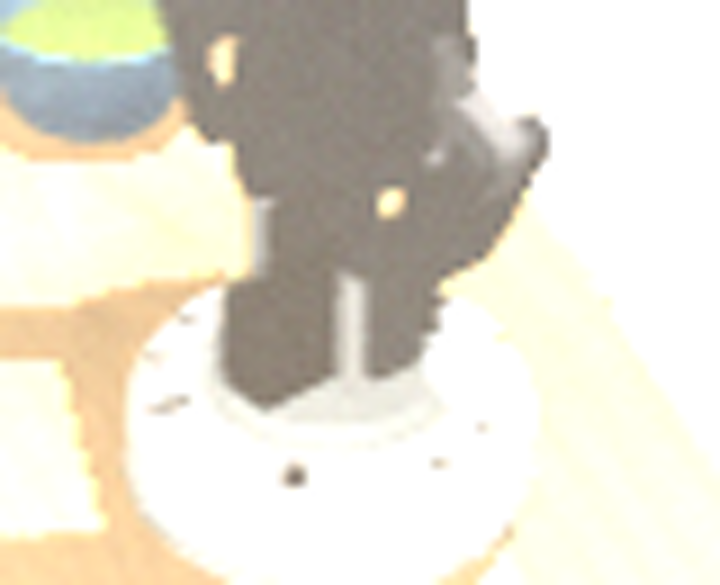

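The near finger's back spans crop 365–425 against the knob face 265–440, so the gripper is centred along the bar to about 1 mm. I nudge it and close gently.

Request:
apply_moves(
  rows=[0.001,0.0015,0.004,0,0,0,0.001,0.0015,0.004,0,0,0,0.001,0.0015,0.004,0,0,0,0.001,0.0015,0.004,0,0,0],
)

```text
t: 4.6
tool_pos: [0.4561, -0.0979, 0.1341]
tool_rot: [0.165, -3.137, 0.0]
contact_force: [0.3, 0.1, 0.3]
opening: 0.0271
grip_force: 0.0
```

Request:
apply_moves(
  rows=[0,0,0,0,0,0],
  grip=0.25,
)

```text
t: 4.7
tool_pos: [0.4562, -0.098, 0.1341]
tool_rot: [-0.165, 3.137, -0.001]
contact_force: [0.8, -0.7, -0.3]
opening: 0.0215
grip_force: 0.3
```

Request:
apply_moves(
  rows=[0,0,0,0,0,0],
  grip=0.22,
)

```text
t: 4.8
tool_pos: [0.4563, -0.0983, 0.1343]
tool_rot: [-0.165, 3.137, -0.002]
contact_force: [0.4, -2.8, 0.2]
opening: 0.0198
grip_force: 21.9
```

Request:
apply_moves(
  rows=[0,0,0,0,0,0,0,0,0,0,0,0,0,0,0,0,0,0],
  grip=0,
  grip_force=30,
)

```text
t: 5.1
tool_pos: [0.4562, -0.0982, 0.1343]
tool_rot: [-0.165, 3.137, -0.002]
contact_force: [-0.4, -3.9, 0.3]
opening: 0.0192
grip_force: 31.9
```

```bash
cat > st.py <<'E'
from h import *
q=ctrl.get_obs();R=Ro.from_rotvec(q["tool_rot"]).as_matrix();p=q["tool_pos"]
print(q["t"],p.round(4),R[:,2].round(4),"psi",np.degrees(np.arctan2(R[1,0],R[0,0])).round(2),q["contact_force"].round(1),q["wrist_torque"].round(2),q["opening"].round(4),q["grip_force"],q["q"].round(3))
E
python3 st.py
```

```text
Traceback (most recent call last):
  File "st.py", line 3, in <module>
    print(q["t"],p.round(4),R[:,2].round(4),"psi",np.degrees(np.arctan2(R[1,0],R[0,0])).round(2),q["contact_force"].round(1),q["wrist_torque"].round(2),q["opening"].round(4),q["grip_force"],q["q"].round(3))
                                                                                                                                                        ^^^^^^^^^^^^^^^^^^
AttributeError: 'float' object has no attribute 'round'
```

Request:
apply_moves(
  rows=[0,-0.0008,0,0,0,0,0,-0.0008,0.001,0,0,0,0,-0.0008,0.002,0,0,0,0,-0.0008,0.002,0,0,0,0,-0.0008,0.002,0,0,0],
  grip_force=60,
)

```text
t: 5.6
tool_pos: [0.4564, -0.0984, 0.1344]
tool_rot: [0.165, -3.137, -0.0]
contact_force: [-4.5, -1.8, 10.5]
opening: 0.0194
grip_force: 63.5
```

```bash
sed -i 's/q\["opening"\].round(4)/q["opening"]/' st.py; python3 st.py
```

```text
5.6 [ 0.4564 -0.0984  0.1344] [-6.e-04  1.e-04 -1.e+00] psi -173.98 [-4.5 -1.8 10.5] [-0.13  0.82  0.03] 0.019358096817524963 63.452839851379395 [-0.372 -0.161  2.116 -0.     1.187 -2.048]
```

Request:
apply_moves(
  rows=[0.0007,0,0.0013,0,0,0,0.0007,0,0.0013,0,0,0,0.0007,0,0.0013,0,0,0.03,0.0007,0,0.0013,0,0,0.08,0.0007,0,0.0013,0,0,0.13,0.0007,0,0.0013,0,0,0.18,0.0007,0,0.0013,0,0,0.2],
)

```text
t: 6.3
tool_pos: [0.4563, -0.0984, 0.1343]
tool_rot: [0.33, 3.124, 0.0]
contact_force: [-6.5, 0.6, 14.1]
opening: 0.0189
grip_force: 63.8
```

```bash
python3 st.py
python3 - <<'E'
from h import *
im,d=ctrl.get_image("scene");cv2.imwrite("pics/scene5.png",im)
a=cv2.imread("pics/scene4.png")[225:290,310:370];b=im[225:290,310:370]
cv2.imwrite("pics/s5.png",cv2.resize(cv2.convertScaleAbs(np.hstack([a,b]),alpha=1.6,beta=10),None,fx=6.6,fy=6.6,interpolation=cv2.INTER_CUBIC))
E
```

```text
6.3 [ 0.4563 -0.0984  0.1343] [ 1.e-04  3.e-04 -1.e+00] psi 167.92 [-6.5  0.6 14.1] [0.05 1.01 0.16] 0.01890041968641297 63.839757442474365 [-0.372 -0.161  2.117  0.     1.186 -1.732]
```

View pics/s5.png

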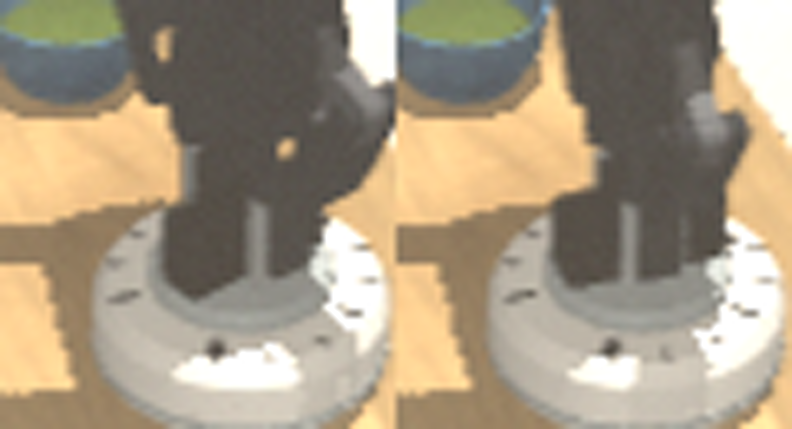

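The broad 60 mark stays at (216,348) in both halves while the knob turned 18°, so the timer holds fast. I keep winding.

Request:
apply_moves(
  rows=[0.0006,0,0,0,0,0.03,0.0006,0,0,0,0,0.08,0.0006,0,0,0,0,0.14,0.0006,0,0,0,0,0.2,0.0006,0,0,0,0,0.26,0.0006,0,0,0,0,0.32,0.0006,0,0,0,0,0.38,0.0006,0,0,0,0,0.44,0.0006,0,0,0,0,0.5,0.0006,0,0,0,0,0.56,0.0006,0,0,0,0,0.62,0.0006,0,0,0,0,0.68,0.0006,0,0,0,0,0.72,0.0006,0,0,0,0,0.73],
)

```text
t: 7.75
tool_pos: [0.4564, -0.0982, 0.1343]
tool_rot: [1.971, 2.445, 0.002]
contact_force: [-3.5, 1.1, 12.2]
opening: 0.0187
grip_force: 63.6
```

```bash
python3 st.py
```

```text
7.75 [ 0.4564 -0.0982  0.1343] [ 1.5e-03  3.0e-04 -1.0e+00] psi 102.25 [-3.5  1.1 12.2] [0.1  0.72 0.1 ] 0.018720435077668348 63.60634088516235 [-3.720e-01 -1.620e-01  2.118e+00  1.000e-03  1.185e+00 -5.860e-01]
```

Request:
apply_moves(
  rows=[0,0,0.0004,0,0,0.03,0,0,0.0004,0,0,0.08,0,0,0.0004,0,0,0.14,0,0,0.0004,0,0,0.2,0,0,0.0004,0,0,0.26,0,0,0.0004,0,0,0.32,0,0,0.0004,0,0,0.38,0,0,0.0004,0,0,0.44,0,0,0.0004,0,0,0.5,0,0,0.0004,0,0,0.56,0,0,0.0004,0,0,0.62,0,0,0.0004,0,0,0.68,0,0,0.0004,0,0,0.72,0,0,0.0004,0,0,0.735,0,0,0.0004,0,0,0.735],
)

```text
t: 9.25
tool_pos: [0.4566, -0.0983, 0.1343]
tool_rot: [2.986, 0.974, 0.003]
contact_force: [-3.7, 0.1, 12.8]
opening: 0.0192
grip_force: 63.7
```

```bash
python3 st.py
python3 - <<'E'
from h import *
im,d=ctrl.get_image("scene");cv2.imwrite("pics/scene6.png",im)
b=im[225:290,310:390]
cv2.imwrite("pics/s6.png",cv2.resize(cv2.convertScaleAbs(b,alpha=1.6,beta=10),None,fx=8,fy=8,interpolation=cv2.INTER_CUBIC))
E
```

```text
9.25 [ 0.4566 -0.0983  0.1343] [ 2.e-03  2.e-04 -1.e+00] psi 36.13 [-3.7  0.1 12.8] [ 0.03  0.66 -0.15] 0.01917928251807014 63.7351655960083 [-3.720e-01 -1.620e-01  2.117e+00  1.000e-03  1.184e+00  5.680e-01]
```

View pics/s6.png

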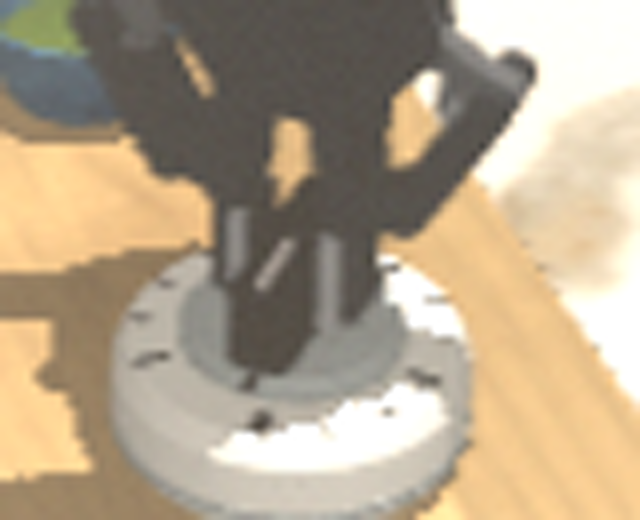

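The 60 mark is still at the same image spot. The foot pointer (250,380) stands clockwise (left) of the line to it (262,420), so it is past 60. I go 4° more for margin, then turn back.

Request:
apply_moves(
  rows=[0,0,0.0003,0,0,0.02,0,0,0.0003,0,0,0.04,0,0,0.0003,0,0,0.045,0,0,0.0003,0,0,0.045,0,0,0.0003,0,0,0.02,0,0,0.0003,0,0,-0.03,0,0,0.0003,0,0,-0.09,0,0,0.0003,0,0,-0.15,0,0,0.0003,0,0,-0.21,0,0,0.0003,0,0,-0.27,0,0,0.0003,0,0,-0.33,0,0,0.0003,0,0,-0.39,0,0,0.0003,0,0,-0.45,0,0,0.0003,0,0,-0.51,0,0,0.0003,0,0,-0.57,0,0,0.0003,0,0,-0.63,0,0,0.0003,0,0,-0.69,0,0,0.0003,0,0,-0.75,0,0,0.0003,0,0,-0.78,0,0,0.0003,0,0,-0.78],
)

```text
t: 11.3
tool_pos: [0.4564, -0.0983, 0.1343]
tool_rot: [1.881, 2.515, 0.002]
contact_force: [-5.3, 0.6, 14.9]
opening: 0.0191
grip_force: 64.0
```

```bash
python3 st.py
python3 - <<'E'
from meas import *
im=cv2.imread("pics/top0.png")
for c in([.4537,-.0978],[.4545,-.098],[.4537,-.0985]):
  z,d=analyse(im,np.array(c));print(c,z)
  # individual mark angles about c
  r=[]
  for k in range(13):
    a0=z-25*k;i=np.arange(-8,9);w=np.array([d[int(round(a0+j+180))%360] for j in i]);w=np.clip(w-8,0,None);r.append(((i*w).sum()/w.sum()+round(a0)-a0).round(1))
  print(r)
E
```

```text
11.3 [ 0.4564 -0.0983  0.1343] [ 1.2e-03  5.0e-04 -1.0e+00] psi 106.42 [-5.3  0.6 14.9] [0.17 0.87 0.15] 0.019135494797103702 64.01809215545654 [-3.720e-01 -1.620e-01  2.117e+00  1.000e-03  1.185e+00 -6.590e-01]
[0.4537, -0.0978] 165.0
[np.float64(0.6), np.float64(-0.7), np.float64(-1.3), np.float64(-1.8), np.float64(-2.0), np.float64(-1.7), np.float64(-0.8), np.float64(-0.2), np.float64(0.4), np.float64(1.6), np.float64(1.9), np.float64(2.6), np.float64(2.4)]
[0.4545, -0.098] 165.0
[np.float64(0.6), np.float64(-0.2), np.float64(-0.4), np.float64(-0.7), np.float64(-1.0), np.float64(-0.9), np.float64(-0.2), np.float64(-0.2), np.float64(0.1), np.float64(0.8), np.float64(1.0), np.float64(1.6), np.float64(1.4)]
[0.4537, -0.0985] 165.0
[np.float64(-0.4), np.float64(-1.3), np.float64(-1.6), np.float64(-1.8), np.float64(-1.7), np.float64(-1.0), np.float64(0.1), np.float64(0.6), np.float64(1.1), np.float64(2.1), np.float64(2.0), np.float64(2.3), np.float64(1.8)]
```

Request:
apply_moves(
  rows=[0,0,0,0,0,-0.03,0,0,0,0,0,-0.08,0,0,0,0,0,-0.14,0,0,0,0,0,-0.2,0,0,0,0,0,-0.26,0,0,0,0,0,-0.32,0,0,0,0,0,-0.37,0,0,0,0,0,-0.41,0,0,0,0,0,-0.429,0,0,0,0,0,-0.429,0,0,0,0,0,-0.429],
)

```text
t: 12.4
tool_pos: [0.4563, -0.0983, 0.1343]
tool_rot: [0.945, 2.995, 0.001]
contact_force: [-5.3, 0.6, 15.6]
opening: 0.0192
grip_force: 64.1
```

```bash
python3 st.py
```

```text
12.4 [ 0.4563 -0.0983  0.1343] [ 9.e-04  3.e-04 -1.e+00] psi 145.0 [-5.3  0.6 15.6] [0.06 1.04 0.12] 0.019176073873984942 64.06495571136475 [-3.720e-01 -1.620e-01  2.117e+00  1.000e-03  1.185e+00 -1.332e+00]
```

Request:
apply_moves(
  rows=[0.0007,-0.0005,0,0,0,0,0.0007,-0.0005,-0.0015,0,0,0,0.0007,-0.0005,-0.0015,0,0,0],
  grip_force=30,
)

```text
t: 12.7
tool_pos: [0.4561, -0.0983, 0.1344]
tool_rot: [0.944, 2.993, 0.002]
contact_force: [-0.6, -0.5, 8.1]
opening: 0.019
grip_force: 62.9
```

Request:
apply_moves(
  rows=[0,0,0,0,0,0,0,0,0,0,0,0,0,0,0,0,0,0,0,0,0,0,0,0],
  grip=0.6,
)

```text
t: 13.1
tool_pos: [0.4544, -0.098, 0.1319]
tool_rot: [-0.945, -2.995, -0.001]
contact_force: [-0.1, 0.9, 0.7]
opening: 0.0513
grip_force: 0.0
```

Request:
apply_moves(
  rows=[0,0,-0.01,0,0,0,0,0,-0.04,0,0,0,0,0,-0.08,0,0,0,0,0,-0.14,0,0,0,0,0,-0.2,0,0,0,0,0,-0.25,0,0,0,0,0,-0.28,0,0,0,0,0,-0.28,0,0,0],
)

```text
t: 13.9
tool_pos: [0.4561, -0.0988, 0.3046]
tool_rot: [0.943, 2.989, -0.001]
contact_force: [0.1, -0.3, 0.3]
opening: 0.0512
grip_force: 0.0
```

```bash
python3 st.py
```

```text
13.9 [ 0.4561 -0.0988  0.3046] [ 0.0065 -0.0025 -1.    ] psi 144.97 [ 0.1 -0.3  0.3] [ 0.02  0.05 -0.02] 0.05116530426900638 0.0 [-0.373 -0.346  1.97   0.     1.511 -1.332]
```

Request:
apply_moves(
  rows=[0.026,0.022,0,0,0,0,0.078,0.068,0,0,0,0,0.13,0.112,0,0,0,0,0.182,0.158,0,0,0,0,0.234,0.202,0,0,0,0,0.286,0.248,0,0,0,0,0.337,0.292,0,0,0,0,0.39,0.338,0,0,0,0,0.44,0.382,0,0,0,0,0.48,0.42,0,0,0,0,0.51,0.44,0,0,0,0,0.519,0.45,0,0,0,0,0.519,0.45,0,0,0,0],
)

```text
t: 15.2
tool_pos: [0.3544, 0.3017, 0.2993]
tool_rot: [-0.943, -2.996, 0.003]
contact_force: [-0.7, -0.9, -0.5]
opening: 0.0516
grip_force: 0.0
```

Run:
```python
from meas import *
im,_=ctrl.get_image("top");cv2.imwrite("pics/top7.png",im)
a=cv2.imread("pics/top0.png")
cv2.imwrite("pics/t7.png",cv2.resize(np.hstack([a[200:260,305:375],im[200:260,305:375]]),None,fx=5.7,fy=5.7,interpolation=cv2.INTER_CUBIC))
c=np.array([.4552,-.098])
from scipy.optimize import least_squares
for I in(a,im):
    hsv=cv2.cvtColor(I,cv2.COLOR_BGR2HSV)
    z,_=analyse(I,c);print("zero",z)
    k=cv2.inRange(hsv,(0,0,0),(179,255,55));k[:205]=0;k[255:]=0;k[:,:312]=0;k[:,365:]=0
    ct=max(cv2.findContours(k,0,1)[0],key=cv2.contourArea);r=cv2.minAreaRect(ct);q=plane("top",cv2.boxPoints(r),.0905)[:,:2]
    m=np.zeros_like(k);cv2.drawContours(m,[ct],-1,255,-1);ys,xs=np.nonzero(m);Q=plane("top",np.c_[xs,ys],.0905)[:,:2];v=np.linalg.svd(Q-Q.mean(0))[2][0]
    print("knob",q.mean(0),Q.mean(0),"pca deg",np.degrees(np.arctan2(v[1],v[0])),"rect",np.linalg.norm(q[0]-q[1]),np.degrees(np.arctan2(*(q[1]-q[0])[::-1])),np.degrees(np.arctan2(*(q[2]-q[1])[::-1])))
    G=hsv[...,1].astype(np.float32);E=[]
    for t in np.radians(np.arange(0,360,4)):
        rr=np.arange(.044,.060,.0003);p=np.c_[c[0]+rr*np.cos(t),c[1]+rr*np.sin(t),np.full(len(rr),.054)]
        uv=proj("top",p).astype(np.float32);w=cv2.remap(G,uv[:,0],uv[:,1],cv2.INTER_LINEAR)[:,0]
        E.append(p[np.argmax(np.gradient(cv2.GaussianBlur(w[:,None],(1,9),0)[:,0])),:2]*1000)
    E=np.array(E);print("rim",least_squares(lambda p:np.hypot(*(E-p[:2]).T)-p[2],[*c*1000,52],loss="soft_l1").x)
```

```text
zero 165.0
knob [ 0.45431223 -0.09750872] [ 0.45155313 -0.09755388] pca deg -173.80760492540048 rect 0.020817602399663602 -83.76393557383005 -174.0732300170006
rim [453.72354177 -97.6842647   51.56448674]
zero 165.0
knob [ 0.45317323 -0.09704752] [ 0.45126438 -0.09581289] pca deg 144.01650330928024 rect 0.060034376865928066 -34.93821588317033 -125.3515728679541
rim [453.62254919 -97.47485299  51.61545577]
```

View pics/t7.png

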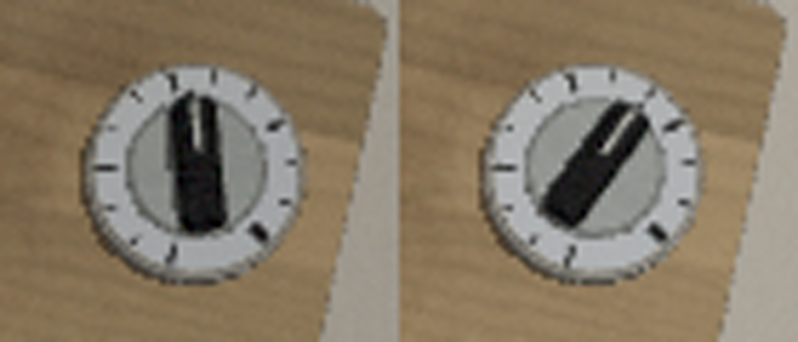

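The right half shows the pointer on the 40 mark (near (652,90)), with the zero and 60 marks unmoved. The pointer measures −35° against zero at 165°, which is 200° or 40 min. The timer centre shifted about 0.2 mm.

```bash
python3 -c "
from station import ctrl
print(ctrl.finish_job())"
```

```text
the job is handed in; nothing more can be done
None
```

The white timer is set to 40 minutes: I wound its knob past the 60 mark, turned it back and let go. In the last top view the pointer reads 40 within about 0.2 min, and the timer moved only about 0.2 mm with its zero mark still facing the front. I did not measure the bystanders again, but the arm showed no contact with anything other than the timer.

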